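Square up the closed casting frame

TASK

The bowl model is already loaded in the casting frame, so first, before touching the square, swing the hinged end board fully shut. Then pick up the L-shaped assembly square by its upright grip, lay it flat on the base board in the outside corner where the end board meets the long back board, and press it in until both legs lie flush against the two boards; finish while still gripping it and pressing it firmly against both. Leave the cup, the jar and the brush alone.

Things in the scene. Friction and masses are not known exactly. Their poses are not given: they have to be found in the camera images.
- frame: Fixed casting frame (place, yaw vary): grey base board 18 mm thick (x -210 to 40, y -210 to 190 mm), plywood boards on it, tops 68 mm above the bench. Origin on the bench under the corner for the square. Back board's face: plane x = 0; shut end board's outer face: plane y = 0; the square goes in x < 0, y > 0. The box at y < 0 holds a white bowl model, 84 wide, centred (-82, -103), top at 63.
- end_board (a joint): Angle (rad) of the hinged plywood end board, 15 mm thick, 162 mm long from the pivot: 0 = shut (square to the back board, hard stop at the front board), to 1.1 open, free end swung to the frame's +y. Starts 0.45 to 0.95. Pivot friction 0.15 N m: stays where left; 1 to 2 N near the free end moves it. Push its outer face to shut it; the square pressed there also pushes it shut.
- pivot (a point): Pivot axis of the end board at the base board's top; x -8, y -7.5 mm in the frame. At angle q the board points along (-cos q, sin q) in the frame's x, y; its outer face, 7.5 mm from the middle plane through the pivot, looks along (sin q, cos q). Front board: x -170 to -155. Back board: y -185 to 190, 18 thick (frame_c1).
- board_end (a point): Middle of the top edge at the free end of the end board, 162 mm from the pivot, 68 mm above the bench.
- corner (a point): Where the back board's face, the shut end board's outer face and the base board's top meet; axes as frame, 18 mm above the bench. The boards are soaped, slippery to the square (friction about 0.3).
- square: Loose L-shaped aluminium square, 0.3 to 0.6 kg, flat on the bench at the robot's left. Origin on its underside under the upright dark wood grip (40 mm in x, 30 in y, 20 to 88 high). Legs 24 wide, 20 high: one along y (-35 to 95), outer face x = +45; one along x (-75 to 35), outer face y = -45; web between. Seated: axes parallel to the frame's, +x face on back board, -y face on end board.
- square_corner (a point): Outer corner of the square at its underside (+45, -45, 0 mm in its frame); it meets corner when seated.
- grip (a point): Middle of the upright grip, 68 mm above the square's underside, where to take it from above.
- cup: Blue ceramic cup, 72 mm wide, 75 mm high, bystander at the robot's right; origin under its centre.
- jar: Grey jar, 68 mm wide, 100 mm high, bystander far left; origin under its centre.
- brush: Brush lying near the robot's left, bystander; origin on its underside.
Mind the look-alikes: they are no part of the job. Several things look just like the square: the one meant starts farthest to the robot's right.

How it is judged:
On the way, in this order (a step that is already met when the one before it is completed fails the run):
1. the end board is swung shut while the square still lies where it was (value of joint end_board below 0.03 rad and distance of square from where it was at the start of the episode below 0.02 m), for 0.2 s.
2. the square is picked up by the gripper (height (world z) of square above 0.022 m and contact force between the fingers and square above 2 N), for 0.2 s.
3. the square is pressed flat into the corner against both boards (contact force between square and frame_c1 above 1 N and contact force between square and end_board above 1 N and angle between the x axis of square and the x axis of frame, either way round below 0.025 rad and horizontal distance between square_corner and corner below 0.006 m and z of square in the frame of corner below 0.008 m and angle between square's own z axis and vertical below 0.06 rad), for 0.3 s.
At the end, for the whole second after the job is handed in: End board shut (0.02 rad); square flat (tilt under 0.06 rad, under 8 mm above the base board), within 0.025 rad of the frame, its corner within 6 mm of the frame's, at rest, still in the gripper and pressed with over 1 N on each of the two boards (all of step 3 and value of joint end_board below 0.02 rad and contact force between the fingers and square above 2 N and linear speed of square below 0.02 m/s); the arm keeps its last pose, push and grip.
It fails at once if the cup is disturbed (distance of cup from where it was at the start of the episode above 0.025 m or angle between cup's own z axis and vertical above 0.5 rad).
It fails at once if the jar is disturbed (distance of jar from where it was at the start of the episode above 0.025 m or angle between jar's own z axis and vertical above 0.5 rad).
It fails at once if the brush is disturbed (distance of brush from where it was at the start of the episode above 0.025 m).
It also fails if it takes over 58 s, if anything falls off the work surface, if the arm or the gripper's body presses on something with over 40 N, if the wrist force passes 120 N, or if a joint passes its speed limit or range.

ROBOT

A 6-joint arm with a two-finger parallel gripper is mounted at the origin on the work surface. World frame = base frame: x ahead of the robot, y to its left, z up, the work surface at z = 0. Lengths are in m, angles in rad, forces in N, time in s.
With the tool pointing down it reaches from about 0.35 to 0.975 m from the base axis. Payload 17.4 kg.
Tool frame: the origin (TCP) lies between the finger pads; the fingertips stand 22 mm ahead of it and the grasp point (between the pads) lies 3 mm ahead of it; z points along the fingers, y is the line along which they close (so a half turn about z gives the same grasp; the last joint's range is limited). The gripper opens to 85 mm and grips with 20 to 120 N. Pads are 22 mm wide; open, the fingers measure 114 mm over their backs; the gripper's body (76 mm by 85 mm) begins 54 mm behind the grasp point. The pads swing forward as they close: fully open they stand 13 mm farther back than shut.
Start: joints at [-1.138, 0.116, 1.442, -0, 1.584, -0.038], TCP at [0.306, -0.602, 0.231] pointing down, gripper open.
Joint ranges: [-2.83, 2.83], [-0.83, 2.19], [0.07, 2.5], [-1.14, 4.28], [0.01, 3], [-2.97, 2.97]. Speed limits (rad/s): [1.89, 1.89, 2.22, 3.14, 3.14, 3.14].

INTERFACE

Orientations are given as a unit quaternion [w, x, y, z].
In Python, from rig import robot gives the robot as it stands.
- The arm moves only by the tool jog_arm, never from a script. Its argument "plan" is a list of rows, each an object of numbers: "dx", "dy", "dz": the shift along the tool's x, y, z in units of 1000 mm (1.0 is 1000 mm); "rx", "ry", "rz": the turn, a rotation vector about the tool's x, y, z in units of 45 degrees (1.0 is 45 degrees); "gripper": the opening, from 0 (shut) to 1 (fully open). A call has 1 to 8 rows; each row is the pose to reach, as a shift and turn from the pose commanded when the call began, along the tool's axes at that moment; what a row does not reach only later rows make up. A row lasts 1/8 s, in which the tool goes at most 62.5 mm and 10.7 degrees, less where a joint would pass 70% of its speed; a pose out of reach is approached as far as the arm can. A call with a number of a shift or a turn outside -1 to 1 is refused whole. A call with a gripper value outside its range is refused whole. The fingers move at their own pace and stop on an object; the grip force is fixed at half the most. Time passes only in rows, so rows that repeat a pose let the fingers close. It gives the time, the measured TCP pose, the force, the opening and the grip force at its end, in the units of the state.
- robot.get_state(): the state, without advancing time (a new reading comes with each control period).
- robot.capture(name): name is "scene" or "top"; returns a dict with "color" (384x512x3 uint8, red, green, blue), "camera_matrix" (3x3 intrinsics, pixels), "rvec" (rotation vector, rad) and "tvec" (3), from world to camera coordinates, as OpenCV has them. Camera axes: x right, y down, z forward; pixel columns grow to the right and rows downward; lengths in m; the calibration is good to about 2 mm. A picture is of the moment at which its call begins. There is no depth.
- robot.finish_job(): hands the job in; it is judged then, once.
Trained networks look in the newest picture that a camera, given by its name, has taken for a name from the list of things; names that differ only in an ending like _2 or _b are one class to them, and where a whole thing is asked for, a point or a joint stands for the part that bears it (a point fixed in the world has none). Each returns a list of dicts, best first, with "conf" (0 to 1); they miss things now and then, are a little off and sometimes report something else, mostly with a low value. They report only what shows in the picture. A call takes as long as a camera call. They do not tell look-alikes from the thing itself.
- robot.look_for(thing, camera): "pixel" ([column, row] in pixels, amid what is visible of it).
- robot.cut_out(thing, camera): "mask" (384x512 bool, what is visible of it) and "pixel" ([column, row] in pixels, amid what is visible of it).
- robot.spot_point(thing, camera): "pixel" ([column, row] in pixels: a listed point, or the origin of a listed thing).
The state is a dict: "time_s": time; "joint_positions": joint angles; "joint_vel": joint speeds; "joint_torque": joint torques, N m; "position": TCP position; "eef_rot": TCP orientation; "force": force on the tool from outside, world axes, zero at the start; "ft_torque": the same for the moment, N m; "grip_width": finger opening in m; "grip_force": force on a finger pad.
Only numpy, scipy, OpenCV 4.12 (cv2) and the standard library are available. Lean on these libraries where they do the work, as an engineer would, in place of code of your own. Each camera call takes 0.05 s, during which the arm holds its last target. There are 200 camera calls.

## Working session

There is one attempt and no reset: what is moved stays moved. The work goes in short steps, Python scripts to look and compute and a tool call to move; the robot and the scene stay as the last step left them, time stands still between calls to the robot, and variables do not carry over. Pictures are saved under pics/ and viewed, at most 10 in all, crops included, and the job is handed in when it is done.

Besides the shell and the picture viewer there is one more tool, called after "Emit:" in YAML: its name, and indented under it one key for each argument. jog_arm: Moves the arm, as the interface text tells. Shifts and turns lie within -1 to 1; 1 stands for 1000 mm of shift or 45 degrees of turn. Its arguments: {"type":"object","properties":{"plan":{"type":"array"}},"required":["plan"]}

```bash
ls; mkdir -p pics
cat > h.py <<'E'
from rig import robot
import numpy as np, cv2
def cap(n,save=None):
    c=robot.capture(n)
    if save: cv2.imwrite('pics/'+save,c['color'][:,:,::-1])
    K=np.array(c['camera_matrix']);R=cv2.Rodrigues(np.array(c['rvec'],float))[0];t=np.array(c['tvec'],float).reshape(3)
    return c,K,R,t
def onz(cam,px,z):
    _,K,R,t=cam
    d=R.T@np.linalg.inv(K)@np.array([px[0],px[1],1.]); o=-R.T@t
    return o+d*(z-o[2])/d[2]
def tri(cams,pxs):
    A=np.zeros((3,3));b=np.zeros(3);L=[]
    for cam,px in zip(cams,pxs):
        _,K,R,t=cam
        d=R.T@np.linalg.inv(K)@np.array([px[0],px[1],1.]);d/=np.linalg.norm(d);o=-R.T@t
        P=np.eye(3)-np.outer(d,d);A+=P;b+=P@o;L.append((o,P))
    x=np.linalg.solve(A,b)
    return x,[float(np.linalg.norm(P@(x-o))) for o,P in L]
def proj(cam,X):
    _,K,R,t=cam
    p=K@(R@np.asarray(X,float)+t); return p[:2]/p[2]
E
python3 - <<'E'
from h import *
S=cap('scene','s0.png');T=cap('top','t0.png')
np.set_printoptions(precision=3,suppress=True)
for n,c in(('scene',S),('top',T)): print(n,-c[2].T@c[3],c[1][0,0])
for th in['corner','pivot','board_end','square_corner','grip','square','frame','cup','jar','brush']:
    for n,c in(('scene',S),('top',T)):
        r=robot.spot_point(th,n)
        print(th,n,[(np.round(q['pixel'],1).tolist(),round(q['conf'],2)) for q in r])
print({k:np.round(v,3).tolist() for k,v in robot.get_state().items()})
E
```

```text
pics
scene [1.365 0.326 1.248] 433.44298534132
top [0.272 0.062 1.686] 454.4408961033689
corner scene [([189.7, 221.9], 0.61), ([325.0, 231.5], 0.41), ([309.1, 176.6], 0.26)]
corner top [([306.9, 154.8], 0.69)]
pivot scene [([194.1, 218.0], 0.75)]
pivot top [([309.5, 158.9], 0.69)]
board_end scene [([227.3, 191.2], 0.88), ([326.8, 229.6], 0.41)]
board_end top [([278.3, 190.8], 0.48)]
square_corner scene [([365.7, 263.7], 0.83), ([376.7, 183.1], 0.82), ([324.9, 242.3], 0.68), ([306.4, 249.7], 0.57)]
square_corner top [([146.1, 164.5], 0.93), ([147.1, 256.6], 0.86), ([198.6, 161.5], 0.78)]
grip scene [([392.8, 185.4], 0.94), ([384.6, 250.2], 0.89), ([326.1, 228.3], 0.68), ([322.8, 241.1], 0.63)]
grip top [([179.2, 168.9], 0.94), ([123.3, 171.5], 0.62), ([126.7, 245.1], 0.59), ([307.3, 155.1], 0.41)]
square scene [([388.1, 193.4], 0.74), ([384.4, 258.0], 0.68), ([323.8, 241.7], 0.61)]
square top [([184.2, 174.0], 0.96), ([134.2, 246.2], 0.6), ([131.1, 173.9], 0.58), ([194.0, 161.7], 0.31)]
frame scene [([191.4, 227.1], 0.64)]
frame top [([306.8, 156.7], 0.96)]
cup scene [([176.2, 140.4], 0.89)]
cup top [([366.4, 254.4], 0.55), ([186.7, 131.8], 0.5), ([302.0, 156.1], 0.36)]
jar scene [([311.1, 282.4], 0.69)]
jar top []
brush scene [([312.4, 179.2], 0.75)]
brush top [([210.7, 244.9], 0.88)]
{'time_s': 1.1, 'joint_positions': [-1.138, 0.116, 1.442, -0.0, 1.584, -0.038], 'joint_vel': [0.0, -0.001, 0.001, -0.001, 0.001, -0.001], 'joint_torque': [0.001, -73.175, -63.265, 0.0, 0.001, 0.0], 'position': [0.306, -0.602, 0.231], 'eef_rot': [-0.0, 0.972, 0.233, -0.0], 'force': [-0.431, 0.038, 0.151], 'ft_torque': [0.004, -0.01, -0.004], 'grip_force': 0.0, 'grip_width': 0.086}
```

Run:
```python
import cv2
a=cv2.imread('pics/t0.png');cv2.imwrite('pics/t0c.png',cv2.resize(a[100:325,90:390],(800,600),interpolation=cv2.INTER_CUBIC))
a=cv2.imread('pics/s0.png');cv2.imwrite('pics/s0c.png',cv2.resize(a[110:335,140:440],(800,600),interpolation=cv2.INTER_CUBIC))
```

```text
(no output)
```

View pics/t0c.png

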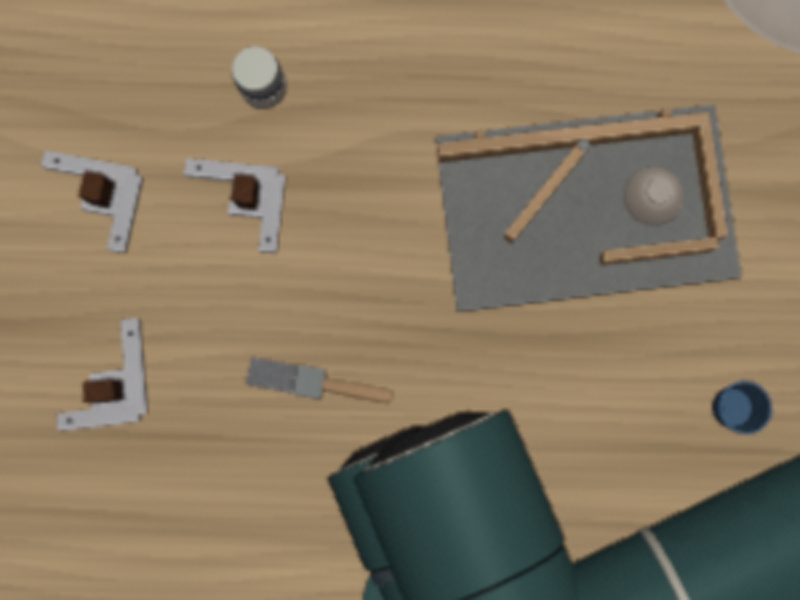

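View pics/s0c.png

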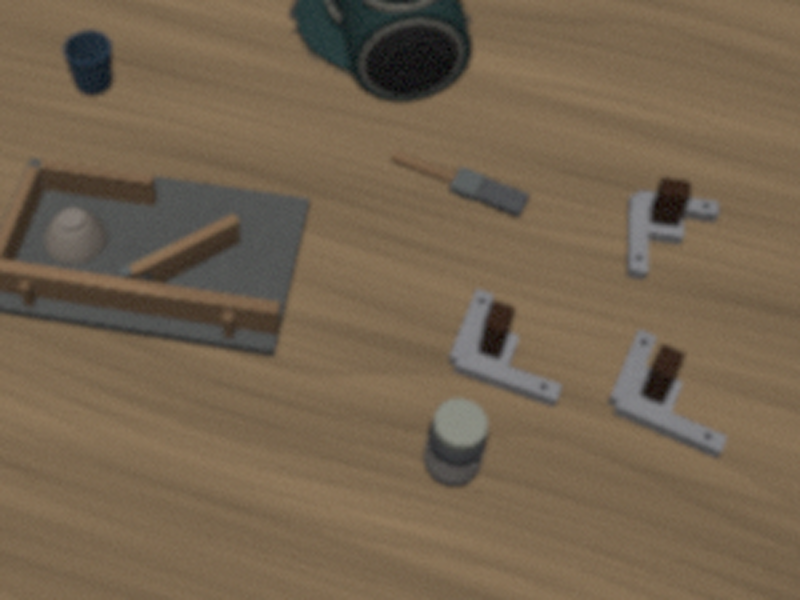

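The top view shows the frame at upper right, with its corner near (307,155) and the end board open with its free end near (281,189). Three squares lie at the left. The rightmost is the target, with its grip near (181,170) and its outer corner near (197,164); it is already nearly aligned with the frame. In the scene view its grip is at (326,228) and its corner at (310,246).

```bash
cat > fit.py <<'E'
from h import *
from scipy.optimize import least_squares
np.set_printoptions(precision=4,suppress=True)
def se2(p,P):
    P=np.asarray(P,float);c,s=np.cos(p[2]),np.sin(p[2])
    return np.c_[p[0]+c*P[:,0]-s*P[:,1],p[1]+s*P[:,0]+c*P[:,1],P[:,2]]
def fit(obs,p0):
    # obs: list of (cam, local point, pixel)
    f=lambda p:np.concatenate([proj(c,se2(p,[P])[0])-np.array(px) for c,P,px in obs])
    r=least_squares(f,p0,loss='soft_l1'); return r.x,f(r.x).reshape(-1,2)
E
python3 - <<'E'
from fit import *
S=cap('scene');T=cap('top')
cv=lambda c,x0,y0:[(x0+(x+.5)*.375-.5,y0+(y+.5)*.375-.5) for x,y in c]
tc=cv([(436,138),(715,105),(741,278),(457,311)],90,100)
sc=cv([(308,200),(272,352)],140,110)
L=[(.04,.19,.018),(.04,-.21,.018),(-.21,-.21,.018),(-.21,.19,.018)]
obs=[(T,l,p) for l,p in zip(L,tc)]+[(S,L[3],sc[0]),(S,L[0],sc[1])]
obs+=[(T,(0,0,.018),(306.9,154.8)),(S,(0,0,.018),(189.7,221.9)),(T,(-.008,-.0075,.018),(309.5,158.9)),(S,(-.008,-.0075,.018),(194.1,218.0))]
F,r=fit(obs,[.6,-.1,0.]);print('frame',F,'\n',r)
print('tri corner',tri([S,T],[(189.7,221.9),(306.9,154.8)]))
print('tri baseboard c',tri([S,T],[sc[1],tc[0]]),tri([S,T],[sc[0],tc[3]]))
e,_=x=tri([S,T],[(227.3,191.2),(278.3,190.8)]);print('board_end',x, onz(S,(227.3,191.2),.068),onz(T,(278.3,190.8),.068))
pv=se2(F,[(-.008,-.0075,.068)])[0];d=(onz(S,(227.3,191.2),.068)-pv)
print('len',np.linalg.norm(d[:2]),'q',(np.pi-(np.arctan2(d[1],d[0])-F[2]))%(2*np.pi))
gt=robot.spot_point('grip','top');gs=robot.spot_point('grip','scene')
print('tri grip',tri([S,T],[(326.1,228.3),(179.2,168.9)]))
# edges of square from crop: top surface z=.02
tq=cv([(284,173),(187,158),(185,177),(277,252),(261,250)],90,100)
lq=[(.045,-.045,.02),(.045,.095,.02),(.021,.095,.02),(-.075,-.045,.02),(-.075,-.021,.02)]
sq=cv([(453,357),(556,400),(562,382),(471,291),(490,297)],140,110)
lq2=[(.045,-.045,.02),(.045,.095,.02),(.021,.095,.02),(-.075,-.045,.02),(-.075,-.021,.02)]
obs=[(T,l,p) for l,p in zip(lq,tq)]+[(S,l,p) for l,p in zip(lq2,sq)]+[(T,(0,0,.068),(179.2,168.9)),(S,(0,0,.068),(326.1,228.3))]
Q,r=fit(obs,[.55,.35,0]);print('square',Q,'\n',r)
for n,c in(('cup',(176.2,140.4)),('jar',(311.1,282.4)),('brush',(312.4,179.2))):print(n,onz(S,c,0))
# colour of outline overlay
o=T[0]['color'].copy()
for P,p in(([(0.045,-.045,.02),(.045,.095,.02),(.021,.095,.02),(.021,-.021,.02),(-.075,-.021,.02),(-.075,-.045,.02)],Q),(L,F),([(0,0,.068),(0,.19,.068)],F)):
    pass
def ov(C):
    o=cv2.resize(C[0]['color'],None,fx=4,fy=4,interpolation=cv2.INTER_CUBIC)[:,:,::-1].copy()
    for P,p in(([(0.045,-.045,.02),(.045,.095,.02),(.021,.095,.02),(.021,-.021,.02),(-.075,-.021,.02),(-.075,-.045,.02)],Q),([(.02,.015,.088),(-.02,.015,.088),(-.02,-.015,.088),(.02,-.015,.088)],Q),(L,F),([(0,-.185,.068),(0,.19,.068),(.018,.19,.068),(.018,-.185,.068)],F)):
        pts=np.array([(proj(C,x)+.5)*4-.5 for x in se2(p,P)]);cv2.polylines(o,[np.round(pts*16).astype(int)],True,(0,0,255),1,cv2.LINE_AA,4)
    return o
t=ov(T)[420:900,600:1400];s=ov(S)[680:1160,560:1360]
cv2.imwrite('pics/ov.png',np.vstack([cv2.resize(t,(500,300)),cv2.resize(s,(500,300))]))
cv2.imwrite('pics/ovt.png',t);cv2.imwrite('pics/ovs.png',s)
np.save('F.npy',F);np.save('Q.npy',Q)
E
```

```text
frame [ 0.6392 -0.144   0.1369] 
 [[ 0.1891 -0.8988]
 [ 0.7076  0.1239]
 [ 0.748   0.659 ]
 [-0.0194  0.3511]
 [ 0.5568 -0.9517]
 [ 0.0808 -0.7451]
 [-2.0278  0.6707]
 [ 0.0128  0.1931]
 [-2.3743 -1.5676]
 [-5.8536  1.852 ]]
tri corner (array([ 0.6403, -0.1476,  0.0198]), [0.003907091180834794, 0.003907091180834831])
tri baseboard c (array([0.6513, 0.0495, 0.0107]), [0.0007715010403317886, 0.0007715010403317541]) (array([0.407 , 0.0148, 0.0141]), [0.0006800757100959747, 0.0006800757100959465])
board_end (array([ 0.4994, -0.0506,  0.0582]), [0.007128540360799512, 0.00712854036079958]) [ 0.508  -0.0544  0.068 ] [ 0.4959 -0.0431  0.068 ]
len 0.15832152053672685 q 0.8048440909601449
tri grip (array([0.5629, 0.3089, 0.0912]), [0.0036703979664273953, 0.0036703979664275323])
square [ 0.5591  0.3069 -0.0495] 
 [[ 0.5541 -2.2324]
 [-0.5586  0.5863]
 [-0.4729 -0.2253]
 [ 0.2146 -0.0147]
 [-0.2759  0.2513]
 [-2.5204  2.0605]
 [ 0.3578 -0.292 ]
 [-0.1219  0.4221]
 [ 1.0039 -1.0116]
 [ 0.5802 -1.1441]
 [ 2.4935  2.0837]
 [-0.1884  2.8989]]
cup [ 0.2813 -0.3638  0.    ]
jar [0.7162 0.3043 0.    ]
brush [0.301  0.2056 0.    ]
```

View pics/ovt.png

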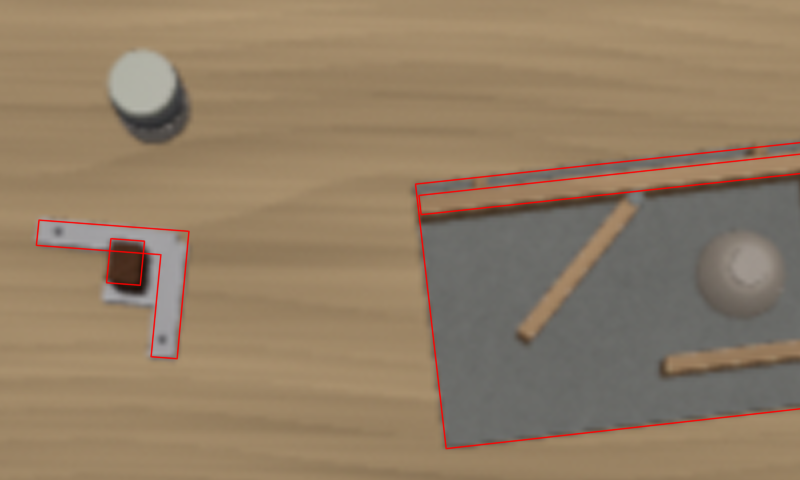

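```bash
cat > go.py <<'E'
from fit import *
from scipy.spatial.transform import Rotation as Ro
def rel(target,yaw,st=None):
    st=st or robot.get_state(); q=st['eef_rot'];R0=Ro.from_quat([q[1],q[2],q[3],q[0]])
    c,s=np.cos(yaw),np.sin(yaw)
    R1=Ro.from_matrix(np.array([[c,s,0],[s,-c,0],[0,0,-1]]))
    d=R0.inv().apply(np.array(target)-st['position']);r=(R0.inv()*R1).as_rotvec()/(np.pi/4)
    return np.round(d,4),np.round(r,4)
E
python3 - <<'E'
from go import *
F=np.load('F.npy');yaw=F[2]+np.pi/2
def tip(q,cl,r=.13,z=.062):
    u=np.array([-np.cos(q),np.sin(q)]);n=np.array([np.sin(q),np.cos(q)]);h=.011*abs(np.cos(q))+.0145*abs(np.sin(q))
    p=np.array([-.008,-.0075])+r*u+(.0075+h+cl)*n
    return np.array([*p,z])
p=tip(.805,.03);w=se2(F,[p])[0];print('pre',p,w)
print(rel([w[0],w[1],.231],yaw))
for q in(.7,.55,.4,.25,.12,.04,0):print(q,'frame delta from pre: dx(frame y)',np.round(tip(q,0)[1]-p[1],4),'dy(frame x)',np.round(tip(q,0)[0]-p[0],4))
E
```

```text
pre [-0.058   0.1247  0.062 ] [ 0.5647 -0.0283  0.062 ]
(array([ 0.4904, -0.3936, -0.0004]), array([ 0.   , -0.   , -1.575]))
0.7 frame delta from pre: dx(frame y) -0.0292 dy(frame x) -0.0331
0.55 frame delta from pre: dx(frame y) -0.0434 dy(frame x) -0.048
0.4 frame delta from pre: dx(frame y) -0.0602 dy(frame x) -0.0606
0.25 frame delta from pre: dx(frame y) -0.079 dy(frame x) -0.0705
0.12 frame delta from pre: dx(frame y) -0.0967 dy(frame x) -0.0766
0.04 frame delta from pre: dx(frame y) -0.108 dy(frame x) -0.0791
0 frame delta from pre: dx(frame y) -0.1137 dy(frame x) -0.08
```

Emit:
jog_arm:
  plan:
    - {"dx": 0.49,"dy": -0.394,"rz": -1.575,"gripper": 0}
    - {"dx": 0.49,"dy": -0.394,"rz": -1.575,"gripper": 0}
    - {"dx": 0.49,"dy": -0.394,"rz": -1.575,"gripper": 0}
    - {"dx": 0.49,"dy": -0.394,"rz": -1.575,"gripper": 0}
    - {"dx": 0.49,"dy": -0.394,"rz": -1.575,"gripper": 0}
    - {"dx": 0.49,"dy": -0.394,"rz": -1.575,"gripper": 0}
    - {"dx": 0.49,"dy": -0.394,"rz": -1.575,"gripper": 0}
    - {"dx": 0.49,"dy": -0.394,"rz": -1.575,"gripper": 0}

```text
validation failed for argument at $.pl...
```

Run:
```python
from go import *
F=np.load('F.npy');print(rel([.5647,-.0283,.231],F[2]+np.pi/2),robot.get_state()['time_s'])
```

```text
(array([ 0.4904, -0.3936, -0.0004]), array([ 0.   , -0.   , -1.575])) 1.3
```

Emit:
jog_arm:
  plan:
    - {"dx": 0.49,"dy": -0.394,"rz": -1.0,"gripper": 0}
    - {"dx": 0.49,"dy": -0.394,"rz": -1.0,"gripper": 0}
    - {"dx": 0.49,"dy": -0.394,"rz": -1.0,"gripper": 0}
    - {"dx": 0.49,"dy": -0.394,"rz": -1.0,"gripper": 0}
    - {"dx": 0.49,"dy": -0.394,"rz": -1.0,"gripper": 0}
    - {"dx": 0.49,"dy": -0.394,"rz": -1.0,"gripper": 0}
    - {"dx": 0.49,"dy": -0.394,"rz": -1.0,"gripper": 0}
    - {"dx": 0.49,"dy": -0.394,"rz": -1.0,"gripper": 0}

```text
validation failed for argument at $.pl...
```

Run:
```python
from go import *
F=np.load('F.npy');print(rel([.5647,-.0283,.231],F[2]+np.pi/2),robot.get_state()['time_s'])
```

```text
(array([ 0.4904, -0.3936, -0.0004]), array([ 0.   , -0.   , -1.575])) 1.3
```

Emit:
jog_arm:
  plan:
    - {"dx": 0.49,"dy": -0.394,"dz": 0.0,"rx": 0.0,"ry": 0.0,"rz": -0.99,"gripper": 0.0}
    - {"dx": 0.49,"dy": -0.394,"dz": 0.0,"rx": 0.0,"ry": 0.0,"rz": -0.99,"gripper": 0.0}
    - {"dx": 0.49,"dy": -0.394,"dz": 0.0,"rx": 0.0,"ry": 0.0,"rz": -0.99,"gripper": 0.0}
    - {"dx": 0.49,"dy": -0.394,"dz": 0.0,"rx": 0.0,"ry": 0.0,"rz": -0.99,"gripper": 0.0}
    - {"dx": 0.49,"dy": -0.394,"dz": 0.0,"rx": 0.0,"ry": 0.0,"rz": -0.99,"gripper": 0.0}
    - {"dx": 0.49,"dy": -0.394,"dz": 0.0,"rx": 0.0,"ry": 0.0,"rz": -0.99,"gripper": 0.0}
    - {"dx": 0.49,"dy": -0.394,"dz": 0.0,"rx": 0.0,"ry": 0.0,"rz": -0.99,"gripper": 0.0}
    - {"dx": 0.49,"dy": -0.394,"dz": 0.0,"rx": 0.0,"ry": 0.0,"rz": -0.99,"gripper": 0.0}

```text
time_s: 2.3
position: [0.5118, -0.1436, 0.231]
eef_rot: [0.0, 0.811, 0.584, 0.0]
force: [0.3, -0.7, 0.0]
grip_width: -0.0003
grip_force: 0.0
```

Run:
```python
from go import *
F=np.load('F.npy');print(rel([.5647,-.0283,.231],F[2]+np.pi/2),robot.get_state()['time_s'])
```

```text
(array([ 0.1261,  0.0136, -0.    ]), array([ 0.0011,  0.0003, -0.5851])) 2.3
```

Emit:
jog_arm:
  plan:
    - {"dx": 0.11,"dy": 0.013,"dz": 0.0,"rx": 0.0,"ry": 0.0,"rz": -0.58,"gripper": 0.0}
    - {"dx": 0.11,"dy": 0.013,"dz": 0.0,"rx": 0.0,"ry": 0.0,"rz": -0.58,"gripper": 0.0}
    - {"dx": 0.11,"dy": 0.013,"dz": 0.06,"rx": 0.0,"ry": 0.0,"rz": -0.58,"gripper": 0.0}
    - {"dx": 0.11,"dy": 0.013,"dz": 0.09,"rx": 0.0,"ry": 0.0,"rz": -0.58,"gripper": 0.0}
    - {"dx": 0.11,"dy": 0.013,"dz": 0.09,"rx": 0.0,"ry": 0.0,"rz": -0.58,"gripper": 0.0}

```text
time_s: 2.92
position: [0.5575, -0.0451, 0.1386]
eef_rot: [-0.002, 0.658, 0.753, -0.001]
force: [-1.0, -0.2, 2.0]
grip_width: -0.0
grip_force: 0.0
```

Run:
```python
from go import *
F=np.load('F.npy');print(rel([.5647,-.0283,.062],F[2]+np.pi/2),robot.get_state()['time_s'])
```

```text
(array([0.0156, 0.0096, 0.0766]), array([-0.0046, -0.0012, -0.0048])) 2.925
```

Emit:
jog_arm:
  plan:
    - {"dx": 0.016,"dy": 0.009,"dz": 0.03,"rx": 0.0,"ry": 0.0,"rz": 0.0,"gripper": 0.0}
    - {"dx": 0.016,"dy": 0.009,"dz": 0.077,"rx": 0.0,"ry": 0.0,"rz": 0.0,"gripper": 0.0}
    - {"dx": 0.016,"dy": 0.009,"dz": 0.077,"rx": 0.0,"ry": 0.0,"rz": 0.0,"gripper": 0.0}
    - {"dx": -0.013,"dy": -0.024,"dz": 0.077,"rx": 0.0,"ry": 0.0,"rz": 0.0,"gripper": 0.0}
    - {"dx": -0.027,"dy": -0.039,"dz": 0.077,"rx": 0.0,"ry": 0.0,"rz": 0.0,"gripper": 0.0}
    - {"dx": -0.044,"dy": -0.051,"dz": 0.077,"rx": 0.0,"ry": 0.0,"rz": 0.0,"gripper": 0.0}
    - {"dx": -0.063,"dy": -0.061,"dz": 0.077,"rx": 0.0,"ry": 0.0,"rz": 0.0,"gripper": 0.0}
    - {"dx": -0.078,"dy": -0.067,"dz": 0.077,"rx": 0.0,"ry": 0.0,"rz": 0.0,"gripper": 0.0}

```text
time_s: 3.92
position: [0.5035, -0.1329, 0.0673]
eef_rot: [0.002, 0.659, 0.752, 0.001]
force: [2.5, 1.1, 6.0]
grip_width: -0.0001
grip_force: 2.5
```

Run:
```python
from go import *
F=np.load('F.npy')
w=se2(F,[(-.138,.011,.062)])[0]
print(rel(w,F[2]+np.pi/2),robot.get_state()['time_s'])
```

```text
(array([-0.0185, -0.0051,  0.0053]), array([ 0.0053,  0.002 , -0.0061])) 3.925
```

Contact is light, with 18 mm left to shut; I'll go on in small steps.

Emit:
jog_arm:
  plan:
    - {"dx": -0.01,"dy": -0.004,"dz": 0.0,"rx": 0.0,"ry": 0.0,"rz": 0.0,"gripper": 0.0}
    - {"dx": -0.016,"dy": -0.005,"dz": 0.0,"rx": 0.0,"ry": 0.0,"rz": 0.0,"gripper": 0.0}
    - {"dx": -0.02,"dy": -0.005,"dz": 0.0,"rx": 0.0,"ry": 0.0,"rz": 0.0,"gripper": 0.0}
    - {"dx": -0.02,"dy": -0.005,"dz": 0.0,"rx": 0.0,"ry": 0.0,"rz": 0.0,"gripper": 0.0}

```text
time_s: 4.42
position: [0.5012, -0.1532, 0.0672]
eef_rot: [0.002, 0.659, 0.752, 0.001]
force: [-3.2, -0.9, 7.7]
grip_width: -0.0001
grip_force: 3.9
```

Run:
```python
from go import *
F=np.load('F.npy')
w=se2(F,[(-.138,.011,.062)])[0]
print(rel(w,F[2]+np.pi/2),robot.get_state()['time_s'],robot.get_state()['force'])
T=cap('top');o=cv2.resize(T[0]['color'],None,fx=4,fy=4,interpolation=cv2.INTER_CUBIC)[420:1020,950:1550,::-1]
cv2.imwrite('pics/t1.png',o)
```

```text
(array([ 0.0013, -0.0001,  0.0052]), array([ 0.0038,  0.0024, -0.0061])) 4.425 [-3.2267 -0.8806  7.7004]
```

View pics/t1.png

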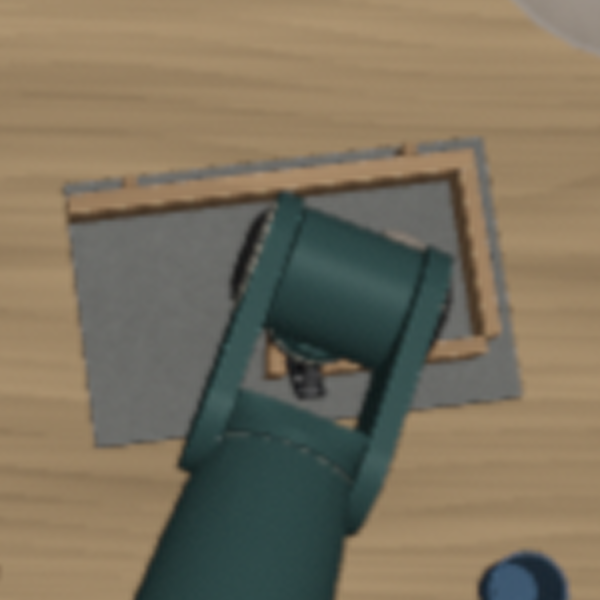

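The top view doesn't prove the board is shut: the wrist hides most of it, and the wood end at crop (268,365) may be its free end, still partly open. I'll overlay the expected shut outline in both views.

```bash
cat > ovb.py <<'E'
from go import *
import sys
def ovb(names,fn,qs=(0,.15)):
    F=np.load('F.npy');out=[]
    for n in names:
        C=cap(n);k=6
        o=cv2.resize(C[0]['color'],None,fx=k,fy=k,interpolation=cv2.INTER_CUBIC)[:,:,::-1].copy()
        for q,col in zip(qs,((0,0,255),(255,255,0))):
            u=np.array([-np.cos(q),np.sin(q)]);m=np.array([np.sin(q),np.cos(q)]);p=np.array([-.008,-.0075])
            P=[[*(p+a*u+b*m),.068] for a,b in((0,.0075),(.162,.0075),(.162,-.0075),(0,-.0075))]
            pts=np.array([(proj(C,x)+.5)*k-.5 for x in se2(F,P)]);cv2.polylines(o,[np.round(pts*16).astype(int)],True,col,1,cv2.LINE_AA,4)
        c=np.round((proj(C,se2(F,[(-.08,0,.05)])[0])+.5)*k).astype(int)
        out.append(o[c[1]-250:c[1]+250,c[0]-200:c[0]+200])
    cv2.imwrite('pics/'+fn,np.hstack(out))
if __name__=='__main__': ovb(['top','scene'],sys.argv[1])
E
python3 ovb.py b1.png
```

```text
(no output)
```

View pics/b1.png

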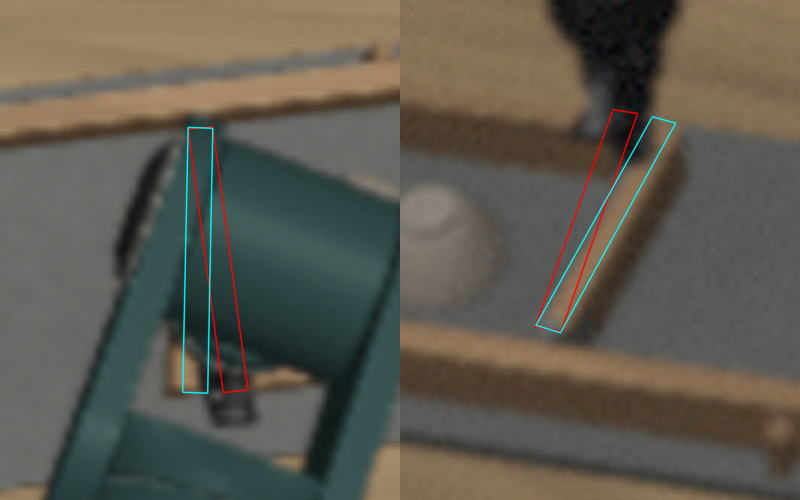

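The board stands at about q = 0.17 and the finger seems to be over its top edge rather than beside it. I'll lift clear and look again.

Emit:
jog_arm:
  plan:
    - {"dx": 0.0,"dy": 0.0,"dz": -0.06,"rx": 0.0,"ry": 0.0,"rz": 0.0,"gripper": 0.0}
    - {"dx": 0.0,"dy": 0.0,"dz": -0.12,"rx": 0.0,"ry": 0.0,"rz": 0.0,"gripper": 0.0}
    - {"dx": 0.06,"dy": 0.0,"dz": -0.12,"rx": 0.0,"ry": 0.0,"rz": 0.0,"gripper": 0.0}
    - {"dx": 0.12,"dy": 0.0,"dz": -0.12,"rx": 0.0,"ry": 0.0,"rz": 0.0,"gripper": 0.0}
    - {"dx": 0.16,"dy": 0.0,"dz": -0.12,"rx": 0.0,"ry": 0.0,"rz": 0.0,"gripper": 0.0}
    - {"dx": 0.16,"dy": 0.0,"dz": -0.12,"rx": 0.0,"ry": 0.0,"rz": 0.0,"gripper": 0.0}

```text
time_s: 5.32
position: [0.4789, 0.0083, 0.1865]
eef_rot: [0.001, 0.658, 0.753, 0.001]
force: [0.0, 0.2, 0.4]
grip_width: -0.0001
grip_force: 0.0
```

Run:
```python
from ovb import *
ovb(['top','scene'],'b2.png',(0,.2))
st=robot.get_state();print(st['position'],st['force'],st['grip_width'],st['time_s'])
for n in('top','scene'):
    C=cap(n);r=robot.spot_point('board_end',n);print(n,[(q['pixel'],q['conf']) for q in r])
    for q in r[:1]:
        w=onz(C,q['pixel'],.068);F=np.load('F.npy');d=w-se2(F,[(-.008,-.0075,.068)])[0];print(np.linalg.norm(d[:2]),(np.pi-(np.arctan2(d[1],d[0])-F[2]))%(2*np.pi))
```

```text
[0.4792 0.0063 0.1857] [-0.6186 -0.13    0.2229] -0.00022912732778514818 5.425
top [([301.9, 199.4], 0.77)]
0.1671307442516559 0.2818088096654692
scene [([207.8, 176.9], 0.81)]
0.16274616422946972 0.1949964009468652
```

View pics/b2.png

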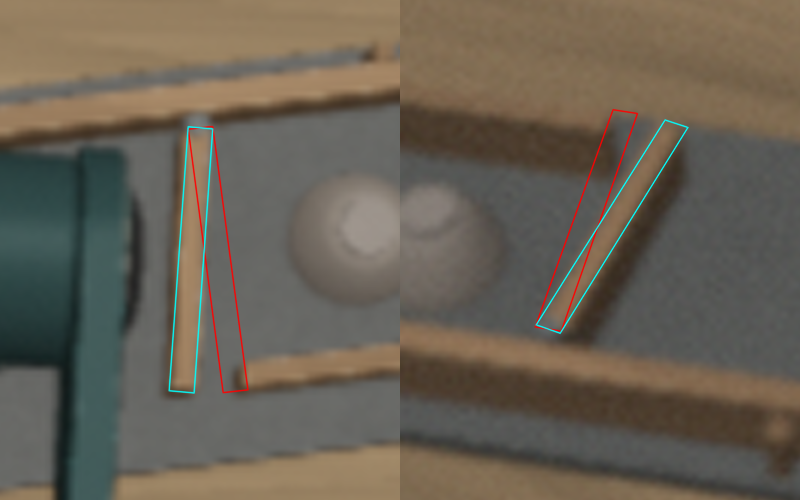

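Run:
```python
from go import *
st=robot.get_state();p=np.array(st['position']);C=cap('scene');k=6
o=cv2.resize(C[0]['color'],None,fx=k,fy=k,interpolation=cv2.INTER_CUBIC)[:,:,::-1].copy()
for d,col in((0,(0,0,255)),(.022,(0,255,255)),(.035,(255,255,0))):
    x=np.round((proj(C,p-[0,0,d])+.5)*k).astype(int);cv2.drawMarker(o,tuple(int(v) for v in x),col,cv2.MARKER_CROSS,14,1)
c=np.round(proj(C,p)*k).astype(int)
cv2.imwrite('pics/f1.png',o[max(0,c[1]-250):c[1]+200,c[0]-250:c[0]+250])
```

```text
(no output)
```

View pics/f1.png

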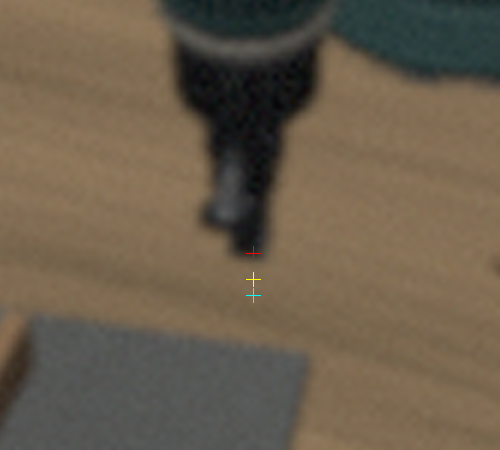

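The picture shows the shut fingertips at about the TCP's own height (crop (250,248), TCP cross (253,253)), not 22 mm ahead. That explains why they rode along the board's top, so I'll push again 28 mm lower.

Run:
```python
from go import *
F=np.load('F.npy')
for x,y,z in((-.13,.07,.038),(-.135,.011,.038)): print(rel(se2(F,[(x,y,z)])[0],F[2]+np.pi/2))
```

```text
(array([-0.1001,  0.0087,  0.1459]), array([ 0.0001,  0.0001, -0.0067]))
(array([-0.1591,  0.004 ,  0.1459]), array([ 0.0001,  0.0001, -0.0067]))
```

Emit:
jog_arm:
  plan:
    - {"dx": -0.06,"dy": 0.008,"dz": 0.04,"rx": 0.0,"ry": 0.0,"rz": -0.007,"gripper": 0.0}
    - {"dx": -0.1,"dy": 0.008,"dz": 0.09,"rx": 0.0,"ry": 0.0,"rz": -0.007,"gripper": 0.0}
    - {"dx": -0.1,"dy": 0.008,"dz": 0.146,"rx": 0.0,"ry": 0.0,"rz": -0.007,"gripper": 0.0}
    - {"dx": -0.1,"dy": 0.008,"dz": 0.146,"rx": 0.0,"ry": 0.0,"rz": -0.007,"gripper": 0.0}
    - {"dx": -0.12,"dy": 0.007,"dz": 0.146,"rx": 0.0,"ry": 0.0,"rz": -0.007,"gripper": 0.0}
    - {"dx": -0.135,"dy": 0.006,"dz": 0.146,"rx": 0.0,"ry": 0.0,"rz": -0.007,"gripper": 0.0}
    - {"dx": -0.15,"dy": 0.005,"dz": 0.146,"rx": 0.0,"ry": 0.0,"rz": -0.007,"gripper": 0.0}

```text
time_s: 6.55
position: [0.5046, -0.1427, 0.0394]
eef_rot: [0.001, 0.656, 0.754, 0.001]
force: [-0.1, 1.5, 0.8]
grip_width: -0.0001
grip_force: 0.7
```

Run:
```python
from go import *
F=np.load('F.npy')
for x,y,z in((-.135,.011,.038),): print(rel(se2(F,[(x,y,z)])[0],F[2]+np.pi/2))
```

```text
(array([-0.0086, -0.0019,  0.0014]), array([0.0028, 0.0012, 0.002 ]))
```

Now +1.5 N in y is a clean push. Continue to the stop.

Emit:
jog_arm:
  plan:
    - {"dx": -0.008,"dy": 0.0,"dz": 0.0,"rx": 0.0,"ry": 0.0,"rz": 0.0,"gripper": 0.0}
    - {"dx": -0.013,"dy": 0.0,"dz": 0.0,"rx": 0.0,"ry": 0.0,"rz": 0.0,"gripper": 0.0}
    - {"dx": -0.013,"dy": 0.0,"dz": 0.0,"rx": 0.0,"ry": 0.0,"rz": 0.0,"gripper": 0.0}

```text
time_s: 6.92
position: [0.5052, -0.1499, 0.0383]
eef_rot: [-0.004, 0.656, 0.755, 0.003]
force: [-13.0, 50.5, 22.6]
grip_width: -0.0003
grip_force: 25.9
```

Run:
```python
from go import *
F=np.load('F.npy')
for x,y,z in((-.135,.011,.038),): print(rel(se2(F,[(x,y,z)])[0],F[2]+np.pi/2))
for n in('top','scene'):
    C=cap(n);r=robot.spot_point('board_end',n);print(n,[(q['pixel'],q['conf']) for q in r])
    for q in r[:1]:
        w=onz(C,q['pixel'],.068);F=np.load('F.npy');d=w-se2(F,[(-.008,-.0075,.068)])[0];print(np.linalg.norm(d[:2]),(np.pi-(np.arctan2(d[1],d[0])-F[2]))%(2*np.pi))
```

```text
(array([-0.0015, -0.0014,  0.0003]), array([-0.0009, -0.0132,  0.0027]))
top [([180.4, 170.3], 0.54)]
0.4695001543600612 1.5562872497608793
scene [([190.7, 227.6], 0.65)]
0.0678325227727539 2.6581675030584666
```

Emit:
jog_arm:
  plan:
    - {"dx": 0.03,"dy": 0.0,"dz": 0.0,"rx": 0.0,"ry": 0.0,"rz": 0.0,"gripper": 0.0}
    - {"dx": 0.05,"dy": 0.0,"dz": -0.04,"rx": 0.0,"ry": 0.0,"rz": 0.0,"gripper": 0.0}
    - {"dx": 0.08,"dy": 0.0,"dz": -0.1,"rx": 0.0,"ry": 0.0,"rz": 0.1,"gripper": 1.0}
    - {"dx": 0.14,"dy": 0.0,"dz": -0.16,"rx": 0.0,"ry": 0.0,"rz": 0.238,"gripper": 1.0}
    - {"dx": 0.2,"dy": 0.0,"dz": -0.16,"rx": 0.0,"ry": 0.0,"rz": 0.238,"gripper": 1.0}
    - {"dx": 0.26,"dy": 0.0,"dz": -0.16,"rx": 0.0,"ry": 0.0,"rz": 0.238,"gripper": 1.0}
    - {"dx": 0.32,"dy": 0.04,"dz": -0.16,"rx": 0.0,"ry": 0.0,"rz": 0.238,"gripper": 1.0}
    - {"dx": 0.38,"dy": 0.08,"dz": -0.16,"rx": 0.0,"ry": 0.0,"rz": 0.238,"gripper": 1.0}

```text
time_s: 8.12
position: [0.5192, 0.2056, 0.1986]
eef_rot: [0.0, 0.724, 0.69, 0.001]
force: [0.8, -1.3, 0.3]
grip_width: 0.085
grip_force: 0.0
```

Run:
```python
from ovb import *
Q=np.load('Q.npy');st=robot.get_state()
print(rel([.561,.3075,.16],Q[2]+np.pi/2),st['time_s'],st['force'],st['grip_width'])
for n in('top','scene'):
    C=cap(n);r=robot.spot_point('board_end',n);print(n,[(q['pixel'],q['conf']) for q in r])
    for q in r[:1]:
        w=onz(C,q['pixel'],.068);F=np.load('F.npy');d=w-se2(F,[(-.008,-.0075,.068)])[0];print(np.linalg.norm(d[:2]),(np.pi-(np.arctan2(d[1],d[0])-F[2])+3)%(2*np.pi)-3)
```

```text
(array([0.1038, 0.0368, 0.0387]), array([ 0.0024, -0.0006,  0.0022])) 8.125 [ 0.7713 -1.2737  0.2785] 0.08497517762054456
top [([311.8, 200.4], 0.51)]
0.16848111965748688 0.06866350199412175
scene [([199.4, 175.2], 0.62)]
0.16158658761941092 0.0012339863570147713
```

Emit:
jog_arm:
  plan:
    - {"dx": 0.06,"dy": 0.02,"dz": 0.02,"rx": 0.0,"ry": 0.0,"rz": 0.002,"gripper": 1.0}
    - {"dx": 0.104,"dy": 0.037,"dz": 0.039,"rx": 0.0,"ry": 0.0,"rz": 0.002,"gripper": 1.0}
    - {"dx": 0.104,"dy": 0.037,"dz": 0.039,"rx": 0.0,"ry": 0.0,"rz": 0.002,"gripper": 1.0}
    - {"dx": 0.104,"dy": 0.037,"dz": 0.039,"rx": 0.0,"ry": 0.0,"rz": 0.002,"gripper": 1.0}

```text
time_s: 8.82
position: [0.561, 0.3044, 0.159]
eef_rot: [0.0, 0.725, 0.689, 0.0]
force: [0.1, -0.4, 0.6]
grip_width: 0.0854
grip_force: 0.0
```

Run:
```python
from go import *
st=robot.get_state();p=np.array(st['position']);Q=np.load('Q.npy');C=cap('scene');k=6;print(p)
o=cv2.resize(C[0]['color'],None,fx=k,fy=k,interpolation=cv2.INTER_CUBIC)[:,:,::-1].copy()
xs=np.array([np.cos(Q[2]),np.sin(Q[2]),0])
for d,col in((0,(0,0,255)),(.022,(0,255,255)),(-.013,(255,255,0))):
  for s in(-.0425,0,.0425):
    x=np.round((proj(C,p-[0,0,d]+s*xs)+.5)*k).astype(int);cv2.drawMarker(o,tuple(int(v) for v in x),col,cv2.MARKER_CROSS,12,1)
for P in([(.02,.015,.088),(-.02,.015,.088),(-.02,-.015,.088),(.02,-.015,.088)],[(0.045,-.045,.02),(.045,.095,.02),(.021,.095,.02),(.021,-.021,.02),(-.075,-.021,.02),(-.075,-.045,.02)]):
    pts=np.array([(proj(C,x)+.5)*k-.5 for x in se2(Q,P)]);cv2.polylines(o,[np.round(pts*16).astype(int)],True,(0,0,255),1,cv2.LINE_AA,4)
c=np.round(proj(C,p)*k).astype(int)
cv2.imwrite('pics/f2.png',o[max(0,c[1]-250):c[1]+350,c[0]-350:c[0]+350])
```

```text
[0.561  0.3044 0.159 ]
```

View pics/f2.png

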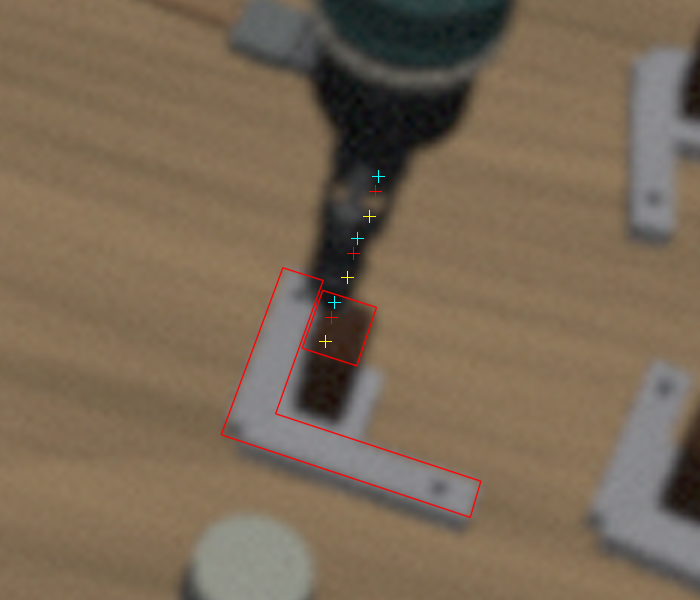

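The square's overlay fits (corner at crop (222,434)). The open near fingertip shows around crop (340,293), about 16 mm above TCP height. A TCP height of 50 mm is safe on either reading of the finger length.

Emit:
jog_arm:
  plan:
    - {"dx": 0.002,"dy": 0.0,"dz": 0.04,"rx": 0.0,"ry": 0.0,"rz": 0.0,"gripper": 1.0}
    - {"dx": 0.002,"dy": 0.0,"dz": 0.08,"rx": 0.0,"ry": 0.0,"rz": 0.0,"gripper": 1.0}
    - {"dx": 0.002,"dy": 0.0,"dz": 0.109,"rx": 0.0,"ry": 0.0,"rz": 0.0,"gripper": 1.0}
    - {"dx": 0.002,"dy": 0.0,"dz": 0.109,"rx": 0.0,"ry": 0.0,"rz": 0.0,"gripper": 1.0}

```text
time_s: 9.38
position: [0.5603, 0.306, 0.0487]
eef_rot: [-0.0, 0.725, 0.689, -0.001]
force: [1.0, 0.1, 0.9]
grip_width: 0.0857
grip_force: 0.0
```

Emit:
jog_arm:
  plan:
    - {"dx": 0.0,"dy": 0.0,"dz": 0.0,"rx": 0.0,"ry": 0.0,"rz": 0.0,"gripper": 0.0}
    - {"dx": 0.0,"dy": 0.0,"dz": 0.0,"rx": 0.0,"ry": 0.0,"rz": 0.0,"gripper": 0.0}
    - {"dx": 0.0,"dy": 0.0,"dz": 0.0,"rx": 0.0,"ry": 0.0,"rz": 0.0,"gripper": 0.0}
    - {"dx": 0.0,"dy": 0.0,"dz": 0.0,"rx": 0.0,"ry": 0.0,"rz": 0.0,"gripper": 0.0}
    - {"dx": 0.0,"dy": 0.0,"dz": 0.0,"rx": 0.0,"ry": 0.0,"rz": 0.0,"gripper": 0.0}

```text
time_s: 10.0
position: [0.5616, 0.3078, 0.0512]
eef_rot: [0.0, 0.725, 0.689, 0.001]
force: [-2.3, -2.7, 7.3]
grip_width: 0.0392
grip_force: 62.7
```

Emit:
jog_arm:
  plan:
    - {"dx": 0.0,"dy": 0.0,"dz": -0.02,"rx": 0.0,"ry": 0.0,"rz": 0.0,"gripper": 0.0}
    - {"dx": 0.0,"dy": 0.0,"dz": -0.05,"rx": 0.0,"ry": 0.0,"rz": 0.0,"gripper": 0.0}
    - {"dx": 0.0,"dy": 0.0,"dz": -0.09,"rx": 0.0,"ry": 0.0,"rz": 0.0,"gripper": 0.0}
    - {"dx": 0.0,"dy": 0.0,"dz": -0.12,"rx": 0.0,"ry": 0.0,"rz": 0.0,"gripper": 0.0}
    - {"dx": 0.0,"dy": 0.0,"dz": -0.12,"rx": 0.0,"ry": 0.0,"rz": 0.0,"gripper": 0.0}
    - {"dx": 0.0,"dy": 0.0,"dz": -0.12,"rx": 0.0,"ry": 0.0,"rz": 0.0,"gripper": 0.0}

```text
time_s: 10.75
position: [0.5606, 0.3074, 0.1683]
eef_rot: [-0.0, 0.725, 0.689, -0.001]
force: [0.4, -0.1, -5.3]
grip_width: 0.0396
grip_force: 62.0
```

Run:
```python
from go import *
F=np.load('F.npy');st=robot.get_state();print(st['force'],st['position'])
p=se2(F,[(-.060,.060,.17)])[0];print(p,rel(p,F[2]+np.pi/2))
C=cap('scene');k=5
o=cv2.resize(C[0]['color'],None,fx=k,fy=k,interpolation=cv2.INTER_CUBIC)[:,:,::-1].copy()
Q=np.load('Q.npy');Q[:2]+=np.array(st['position'])[:2]-[.5616,.3078];dz=st['position'][2]-.0512
P=[(0.045,-.045,.02),(.045,.095,.02),(.021,.095,.02),(.021,-.021,.02),(-.075,-.021,.02),(-.075,-.045,.02)]
pts=np.array([(proj(C,x+[0,0,dz])+.5)*k-.5 for x in se2(Q,P)]);cv2.polylines(o,[np.round(pts*16).astype(int)],True,(0,0,255),1,cv2.LINE_AA,4)
c=np.round(proj(C,st['position'])*k).astype(int)
cv2.imwrite('pics/l1.png',o[max(0,c[1]-200):c[1]+300,c[0]-300:c[0]+300])
```

```text
[ 0.3784 -0.1081 -5.2732] [0.5606 0.3074 0.1683]
[ 0.5716 -0.0927  0.17  ] (array([-0.399 ,  0.0309, -0.0015]), array([-0.0017,  0.0007, -0.2379]))
```

View pics/l1.png

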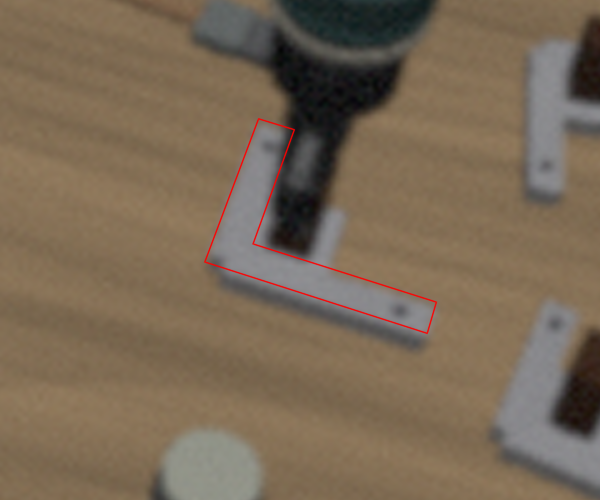

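The square is lifted level (about 0.5 kg) and matches the prediction within a few mm. Carry it to above the corner.

Emit:
jog_arm:
  plan:
    - {"dx": -0.04,"dy": 0.003,"dz": 0.0,"rx": 0.0,"ry": 0.0,"rz": -0.03,"gripper": 0.0}
    - {"dx": -0.1,"dy": 0.008,"dz": 0.0,"rx": 0.0,"ry": 0.0,"rz": -0.08,"gripper": 0.0}
    - {"dx": -0.16,"dy": 0.013,"dz": 0.0,"rx": 0.0,"ry": 0.0,"rz": -0.13,"gripper": 0.0}
    - {"dx": -0.22,"dy": 0.018,"dz": 0.0,"rx": 0.0,"ry": 0.0,"rz": -0.18,"gripper": 0.0}
    - {"dx": -0.28,"dy": 0.023,"dz": 0.0,"rx": 0.0,"ry": 0.0,"rz": -0.238,"gripper": 0.0}
    - {"dx": -0.34,"dy": 0.028,"dz": 0.0,"rx": 0.0,"ry": 0.0,"rz": -0.238,"gripper": 0.0}
    - {"dx": -0.38,"dy": 0.031,"dz": 0.0,"rx": 0.0,"ry": 0.0,"rz": -0.238,"gripper": 0.0}
    - {"dx": -0.399,"dy": 0.031,"dz": 0.0,"rx": 0.0,"ry": 0.0,"rz": -0.238,"gripper": 0.0}

```text
time_s: 11.8
position: [0.5714, -0.0943, 0.168]
eef_rot: [-0.001, 0.658, 0.753, -0.001]
force: [-0.0, -0.3, -4.5]
grip_width: 0.0393
grip_force: 62.0
```

Run:
```python
from go import *
F=np.load('F.npy');
p=se2(F,[(-.060,.060,.085)])[0];print(p,rel(p,F[2]+np.pi/2))
```

```text
[ 0.5716 -0.0927  0.085 ] (array([0.0015, 0.0005, 0.083 ]), array([-0.0028, -0.0008, -0.0023]))
```

Emit:
jog_arm:
  plan:
    - {"dx": 0.0,"dy": 0.0,"dz": 0.03,"rx": 0.0,"ry": 0.0,"rz": 0.0,"gripper": 0.0}
    - {"dx": 0.0,"dy": 0.0,"dz": 0.06,"rx": 0.0,"ry": 0.0,"rz": 0.0,"gripper": 0.0}
    - {"dx": 0.0,"dy": 0.0,"dz": 0.083,"rx": 0.0,"ry": 0.0,"rz": 0.0,"gripper": 0.0}
    - {"dx": 0.0,"dy": 0.0,"dz": 0.092,"rx": 0.0,"ry": 0.0,"rz": 0.0,"gripper": 0.0}
    - {"dx": 0.0,"dy": 0.0,"dz": 0.096,"rx": 0.0,"ry": 0.0,"rz": 0.0,"gripper": 0.0}

```text
time_s: 12.42
position: [0.572, -0.0921, 0.0732]
eef_rot: [-0.0, 0.657, 0.754, -0.0]
force: [0.4, -0.9, -3.6]
grip_width: 0.0396
grip_force: 61.8
```

Emit:
jog_arm:
  plan:
    - {"dx": 0.0,"dy": 0.0,"dz": 0.002,"rx": 0.0,"ry": 0.0,"rz": 0.0,"gripper": 0.0}
    - {"dx": 0.0,"dy": 0.0,"dz": 0.0035,"rx": 0.0,"ry": 0.0,"rz": 0.0,"gripper": 0.0}
    - {"dx": 0.0,"dy": 0.0,"dz": 0.0045,"rx": 0.0,"ry": 0.0,"rz": 0.0,"gripper": 0.0}
    - {"dx": 0.0,"dy": 0.0,"dz": 0.0045,"rx": 0.0,"ry": 0.0,"rz": 0.0,"gripper": 0.0}

```text
time_s: 12.92
position: [0.5724, -0.0926, 0.0696]
eef_rot: [0.0, 0.657, 0.754, 0.0]
force: [0.2, 0.5, -1.9]
grip_width: 0.0393
grip_force: 62.4
```

Emit:
jog_arm:
  plan:
    - {"dx": 0.0,"dy": 0.0,"dz": 0.001,"rx": 0.0,"ry": 0.0,"rz": 0.0,"gripper": 0.0}
    - {"dx": 0.0,"dy": 0.006,"dz": 0.001,"rx": 0.0,"ry": 0.0,"rz": 0.0,"gripper": 0.0}
    - {"dx": 0.0,"dy": 0.012,"dz": 0.001,"rx": 0.0,"ry": 0.0,"rz": 0.0,"gripper": 0.0}
    - {"dx": 0.0,"dy": 0.014,"dz": 0.001,"rx": 0.0,"ry": 0.0,"rz": 0.0,"gripper": 0.0}
    - {"dx": 0.0,"dy": 0.015,"dz": 0.001,"rx": 0.0,"ry": 0.0,"rz": 0.0,"gripper": 0.0}

```text
time_s: 13.55
position: [0.5867, -0.091, 0.0694]
eef_rot: [0.0, 0.657, 0.754, -0.001]
force: [-16.3, -3.5, 16.4]
grip_width: 0.0398
grip_force: 64.7
```

Emit:
jog_arm:
  plan:
    - {"dx": -0.006,"dy": 0.0,"dz": 0.0,"rx": 0.0,"ry": 0.0,"rz": 0.0,"gripper": 0.0}
    - {"dx": -0.011,"dy": 0.0,"dz": 0.0,"rx": 0.0,"ry": 0.0,"rz": 0.0,"gripper": 0.0}
    - {"dx": -0.014,"dy": 0.0,"dz": 0.0,"rx": 0.0,"ry": 0.0,"rz": 0.0,"gripper": 0.0}
    - {"dx": -0.0155,"dy": 0.0,"dz": 0.0,"rx": 0.0,"ry": 0.0,"rz": 0.0,"gripper": 0.0}

```text
time_s: 14.05
position: [0.5888, -0.1048, 0.0696]
eef_rot: [-0.001, 0.657, 0.754, 0.0]
force: [-15.5, 18.0, 20.0]
grip_width: 0.0393
grip_force: 65.1
```

```bash
cat > st.py <<'E'
from go import *
F=np.load('F.npy');st=robot.get_state();d=np.array(st['position'][:2])-F[:2];c,s=np.cos(F[2]),np.sin(F[2]);f=st['force']
print('frame xy',c*d[0]+s*d[1],-s*d[0]+c*d[1],'z',st['position'][2],'F',c*f[0]+s*f[1],-s*f[0]+c*f[1],f[2],'rot',rel(st['position'],F[2]+np.pi/2)[1],'M',st['ft_torque'],st['grip_force'],st['time_s'])
E
python3 st.py
```

```text
frame xy -0.04459970304391559 0.04572461062501861 z 0.0696230346536447 F -12.863428406253673 19.925671589906198 19.97831130565975 rot [-0.0006 -0.0025  0.0018] M [2.5318 2.6628 1.1218] 65.11784076690674 14.05
```

Emit:
jog_arm:
  plan:
    - {"dx": -0.001,"dy": 0.0,"dz": -0.0005,"rx": 0.0,"ry": 0.0,"rz": 0.0,"gripper": 0.0}
    - {"dx": -0.002,"dy": 0.0005,"dz": -0.001,"rx": 0.0,"ry": 0.0,"rz": 0.0,"gripper": 0.0}
    - {"dx": -0.002,"dy": 0.001,"dz": -0.001,"rx": 0.0,"ry": 0.0,"rz": 0.0,"gripper": 0.0}
    - {"dx": -0.002,"dy": 0.001,"dz": -0.001,"rx": 0.0,"ry": 0.0,"rz": 0.0,"gripper": 0.0}

```text
time_s: 14.55
position: [0.589, -0.1053, 0.0699]
eef_rot: [-0.003, 0.657, 0.754, 0.0]
force: [-21.9, 21.6, 19.5]
grip_width: 0.0391
grip_force: 65.1
```

```bash
python3 st.py
python3 - <<'E'
from go import *
F=np.load('F.npy');Q=[0,0,0];Cn=[]
for n in('top','scene'):
    C=cap(n);k=5
    o=cv2.resize(C[0]['color'],None,fx=k,fy=k,interpolation=cv2.INTER_CUBIC)[:,:,::-1].copy()
    P=[(0,0,.038),(0,.14,.038),(-.024,.14,.038),(-.024,.024,.038),(-.12,.024,.038),(-.12,0,.038)]
    pts=np.array([(proj(C,x)+.5)*k-.5 for x in se2(F,P)]);cv2.polylines(o,[np.round(pts*16).astype(int)],True,(0,0,255),1,cv2.LINE_AA,4)
    c=np.round(proj(C,se2(F,[(-.05,.05,.04)])[0])*k).astype(int);Cn.append(o[c[1]-250:c[1]+250,c[0]-200:c[0]+200])
cv2.imwrite('pics/e1.png',np.hstack(Cn))
E
```

```text
frame xy -0.044460760265685524 0.045176006547192685 z 0.06994590244604322 F -18.70743492158317 24.397300452946055 19.508616897861003 rot [-0.004  -0.006   0.0015] M [3.4966 3.7661 0.4658] 65.06354033946991 14.55
```

View pics/e1.png

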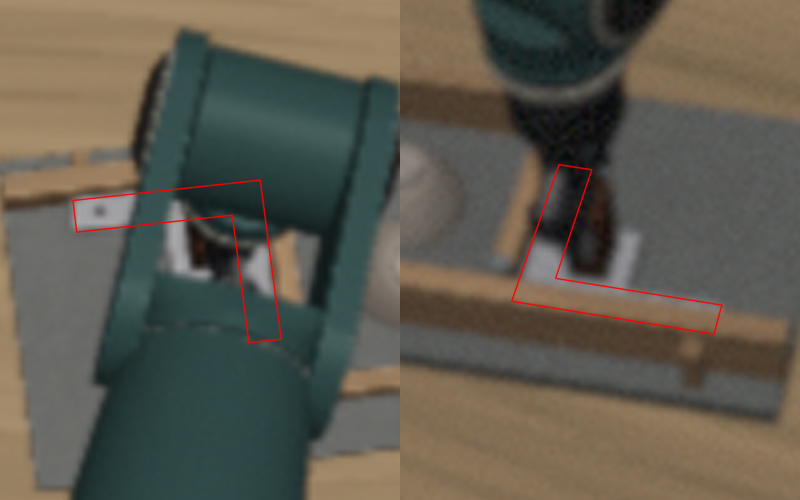

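Both legs appear to lie at the boards: the long leg's end is at (75,215) against the back board, and the short leg at (270,270) beside the shut end board. One more press will confirm stiff contact both ways.

Emit:
jog_arm:
  plan:
    - {"dx": -0.001,"dy": 0.0005,"dz": 0.0,"rx": 0.0,"ry": 0.0,"rz": 0.0,"gripper": 0.0}
    - {"dx": -0.002,"dy": 0.001,"dz": 0.0,"rx": 0.0,"ry": 0.0,"rz": 0.0,"gripper": 0.0}
    - {"dx": -0.002,"dy": 0.001,"dz": 0.0,"rx": 0.0,"ry": 0.0,"rz": 0.0,"gripper": 0.0}
    - {"dx": -0.002,"dy": 0.001,"dz": 0.0,"rx": 0.0,"ry": 0.0,"rz": 0.0,"gripper": 0.0}

```text
time_s: 15.15
position: [0.5892, -0.1057, 0.0701]
eef_rot: [-0.005, 0.656, 0.754, 0.001]
force: [-34.9, 34.2, 28.6]
grip_width: 0.0394
grip_force: 66.4
```

```bash
python3 st.py
```

```text
frame xy -0.04430286081056824 0.04478339271339849 z 0.07014652101923897 F -29.860198966536306 38.63250797270288 28.62285657001321 rot [-0.0071 -0.0101  0.002 ] M [5.6964 5.9664 0.3369] 66.35693371295929 15.15
```

Emit:
jog_arm:
  plan:
    - {"dx": 0.0,"dy": 0.0,"dz": 0.0,"rx": 0.0,"ry": 0.0,"rz": 0.0,"gripper": 0.0}
    - {"dx": 0.0,"dy": 0.0,"dz": 0.0,"rx": 0.0,"ry": 0.0,"rz": 0.0,"gripper": 0.0}
    - {"dx": 0.0,"dy": 0.0,"dz": 0.0,"rx": 0.0,"ry": 0.0,"rz": 0.0,"gripper": 0.0}
    - {"dx": 0.0,"dy": 0.0,"dz": 0.0,"rx": 0.0,"ry": 0.0,"rz": 0.0,"gripper": 0.0}

```text
time_s: 15.65
position: [0.5892, -0.1057, 0.0702]
eef_rot: [-0.005, 0.656, 0.754, 0.001]
force: [-35.0, 34.7, 27.9]
grip_width: 0.0397
grip_force: 66.3
```

```bash
python3 st.py
python3 - <<'E'
from go import *
F=np.load('F.npy')
for n in('top','scene'):
    C=cap(n);r=robot.spot_point('square_corner',n)
    for q in r:
        w=onz(C,q['pixel'],.018)-np.array([F[0],F[1],.018]);c,s=np.cos(F[2]),np.sin(F[2])
        print(n,round(q['conf'],2),c*w[0]+s*w[1],-s*w[0]+c*w[1])
E
```

```text
frame xy -0.04428978007330564 0.04478861004808171 z 0.07016766434932427 F -29.89978678618737 39.17577507246525 27.894844342057603 rot [-0.007  -0.01    0.0021] M [5.6405 6.0414 0.3071] 66.32961452007294 15.65
top 0.85 0.04518483802242079 0.6004514328854583
top 0.76 -0.30806679199921166 0.618246258964801
top 0.46 0.00169484025257176 -0.0010839171425352265
scene 0.92 0.04773335893501599 0.6040298322749551
scene 0.61 -0.0018915977279368346 -0.0009425601014185429
```

```bash
python3 -c "
from rig import robot
print(robot.finish_job())"
```

```text
the job is handed in; nothing more can be done
None
```

I shut the end board, then seated the square in the corner and handed the job in still gripping it: its corner measured within about 2 mm of the frame's in both views, pressed steadily at about 30 N towards the back board and 39 N towards the end board; no verdict came back.

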